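Change the tile stamp and point it at the mould's mark

TASK

Change the stamp in the tile mould: lift out the square stamp and stand it upright in the middle of the plywood board, then take the round stamp off the sloping rack and set it upright on the mould's floor, centred to within a few millimetres and turned so that its pointer faces squarely the arrow mark on the mould's rim. The stamps are delicate: keep the grip force under 30 N, and set them down without dropping or pressing (under 40 N). Do not tip a stamp over, and leave everything else where it stands.

Things in the scene. Friction and masses are not known exactly. Their poses are not given: they have to be found in the camera images.
- mould: steel tile mould fixed on the table: square tray 200 x 200 outside, inside 168 x 168, rim 16 wide and 26 high, floor 12 above the table. Origin: centre of its underside, on the table. Its x axis points from the centre to the middle of the marked rim, z up; it may be turned any way.
- mould_mark (a point): tip of the mark: a flat brass arrow (42 wide, 51 long, 12 high) lying on the middle of one rim of the mould and pointing to the mould's centre, its tail sticking out to 130 from the centre; this tip is 79 from the centre along the mould's x, 32 above the table; the arrow's top is 38 above the table
- round_stamp: aluminium round stamp: disc 100 diameter, 8 thick, then 92 diameter up to 18, with a flat triangular pointer reaching 66 from the axis; round wooden stem 28 diameter, 18 to 108 above the underside; 0.2 to 0.35 kg. Origin: centre of the underside; z along the stem, x towards the pointer. It starts on the sloping rack, stem leaning 34 degrees from vertical, turned at random about its stem.
- pointer_tip (a point): tip of the round stamp's pointer, 66 from its axis along its x, 13.5 above its underside
- square_stamp: aluminium square stamp with the same wooden stem: base 88 x 88 x 18, round stem 28 diameter from 18 to 108 above the underside; 0.2 to 0.35 kg. Origin: centre of the underside; z along the stem. It starts upright in the mould, turned at random.
- rack: sloping wooden rack fixed on the table: board 140 long x 160 wide, tilted 34 degrees so that it faces up and towards the robot, with a lip 7 high along its lower edge on which the round stamp leans. Origin: centre of the board's upper face, 65 above the table; z is the board's normal, x points up the slope.
- board: plywood parking board fixed on the table, 150 x 150 x 10; origin: centre of its underside, on the table
- tin: bystander, leave alone: closed plain steel can, 60 diameter, 110 tall, upright (mm). Origin: centre of its underside
- cup: bystander, leave alone: open white plastic cup, 70 rim diameter, 100 tall, upright (mm). Origin: centre of its underside
- flask: bystander, leave alone: tall red plastic bottle, 56 diameter, 190 tall, upright (mm). Origin: centre of its underside
- jar: bystander, leave alone: brass jar with dark lid, 68 diameter, 120 tall, upright (mm). Origin: centre of its underside
- scraper: bystander, leave alone: spatula lying flat (mm). Origin: underside near its middle
- brush: bystander, leave alone: brush lying flat (mm). Origin: underside near its middle
- tile: bystander, leave alone: loose terracotta tile, 100 x 100 x 16, lying flat (mm). Origin: centre of its underside
Mind the look-alikes: they are no part of the job. There is more than one size of the board; the one meant has the size given above.

How it is judged:
On the way:
1. the square stamp stands upright in the middle of the plywood board, released (horizontal distance between square_stamp and board below 0.035 m and angle between square_stamp's own z axis and vertical below 0.06 rad and height (world z) of square_stamp below 0.015 m and contact force between the fingers and square_stamp below 0.1 N and linear speed of square_stamp below 0.02 m/s), for 0.2 s.
At the end, for the whole second after the job is handed in: the round stamp stands upright (within 3 degrees) on the mould's floor, within 8 mm of its centre, its pointer facing the arrow mark within 5.7 degrees (0.10 rad); the square stamp stands upright on the plywood board, within 35 mm of its centre; both at rest and released (all of step 1 and horizontal distance between round_stamp and mould below 0.008 m and angle between round_stamp's own z axis and vertical below 0.06 rad and z of round_stamp in the frame of mould below 0.016 m and angle between the x axis of round_stamp and the x axis of mould, either way round below 0.1 rad and x of pointer_tip in the frame of mould above 0.05 m and linear speed of round_stamp below 0.02 m/s and angular speed of round_stamp below 0.1 rad/s); the robot touches nothing.
It fails at once if the round stamp gripped with over 30 N (both fingers' contact forces together over 60 N) (contact force between the fingers and round_stamp above 60 N).
It fails at once if the square stamp gripped with over 30 N (both fingers' contact forces together over 60 N) (contact force between the fingers and square_stamp above 60 N).
It fails at once if a stamp dropped or pressed on the mould or board with more than 40 N (contact force between any of round_stamp, square_stamp and mould above 40 N or contact force between any of round_stamp, square_stamp and board above 40 N).
It fails at once if a stamp tipped over (more than 57 degrees) (angle between any of round_stamp, square_stamp's own z axis and vertical above 1 rad).
It fails at once if a bystander moved more than 15 mm (distance of any of tin, cup, flask, jar, scraper, brush, tile from where it was at the start of the episode above 0.015 m).
It also fails if it takes over 72 s, if anything falls off the work surface, if the arm or the gripper's body presses on something with over 40 N, if the wrist force passes 120 N, or if a joint passes its speed limit or range.

ROBOT

A 6-joint arm with a two-finger parallel gripper is mounted at the origin on the work surface. World frame = base frame: x ahead of the robot, y to its left, z up, the work surface at z = 0. Lengths are in m, angles in rad, forces in N, time in s.
With the tool pointing down it reaches from about 0.35 to 0.85 m from the base axis. Payload 8.1 kg.
Tool frame: the origin (TCP) lies on the centre line of the jaws, within the pads' length; the fingertips stand 17 mm ahead of it and the grasp point (between the pads) lies 2 mm behind it; z points along the fingers, y is the line along which they close (so a half turn about z gives the same grasp; the last joint's range is limited). The gripper opens to 93 mm and grips with 3 to 60 N. Pads are 15 mm wide; open, the fingers measure 128 mm over their backs; the gripper's body (75 mm by 188 mm) begins 65 mm behind the grasp point.
Start: joints at [-1.233, 0.13, 1.488, -0, 1.523, -0.085], TCP at [0.246, -0.547, 0.211] pointing down, gripper open.
Joint ranges: [-2.96, 2.96], [-0.89, 2.26], [0.02, 2.5], [-1.34, 4.48], [0, 2.73], [-2.66, 2.66]. Speed limits (rad/s): [2.39, 2.39, 2.79, 3.14, 3.14, 3.14].

INTERFACE

Orientations are given as a rotation vector (axis times angle).
In Python, from plant import telemetry, viewer, order gives the robot as it stands.
- The arm moves only by the tool send_rows, never from a script. Its argument "plan" is a list that holds one entry, the list of rows, each a list of 5 numbers: the closure, from -1 (fully open) to 1 (shut), then the shift along the world's x, y, z normalised to -1 to 1, where 1 is 0.2 m, then the turn about the world's z normalised to -1 to 1, where 1 is 60 degrees. A call has 1 to 20 rows; each row is the pose to reach, as a shift and turn from the pose commanded when the call began; what a row does not reach only later rows make up. A row lasts 1/12 s, in which the tool goes at most 41.7 mm and 7.16 degrees, less where a joint would pass 70% of its speed; a pose out of reach is approached as far as the arm can. A call with a number of a shift or a turn outside -1 to 1 is refused whole. A call with a gripper value outside its range is refused whole. The fingers move at their own pace and stop on an object; "force" is the grip in N (left out, the last holds). Time passes only in rows, so rows that repeat a pose let the fingers close. It gives the time, the measured TCP pose, the force, the opening and the grip force at its end, in the units of the state.
- telemetry.read_state(): the state, without advancing time (a new reading comes with each control period).
- viewer.read_camera(name): name is "scene" or "side" or "wrist"; returns (picture, depth): 480x640x3 uint8, blue, green, red; 480x640 float32, m along the optical axis (not along the pixel's ray), 0 where there is no reading.
- viewer.calibration(name): a dict with "camera_matrix" (3x3 intrinsics, pixels), "dist_coeffs" ([k1, k2, p1, p2, k3] as OpenCV has them; the pictures are not rectified), "extrinsics" (4x4, takes a point from camera to world coordinates); the wrist camera has in their place "hand_eye" (4x4, takes a point from camera to tool coordinates, whose origin is the TCP and whose axes are the flange's). Camera axes: x right, y up, looking along -z (the intrinsics and any distortion apply to the point x, -y, -z); pixel columns grow to the right and rows downward; lengths in m; the calibration is good to about 2 mm. A picture is of the moment at which its call begins: read the wrist's pose just before it. calibration takes no time and is no camera call.
- order.close_job(): hands the job in; it is judged then, once.
The state is a dict: "t": time; "q": joint angles; "dq": joint speeds; "joint_torque": joint torques, N m; "tool_pos": TCP position; "orientation": TCP orientation; "force": force on the tool from outside, world axes, zero at the start; "wrist_torque": the same for the moment, N m; "opening": finger opening in m; "gripper_force": force on a finger pad.
Only numpy, scipy, OpenCV 4.12 (cv2) and the standard library are available. Lean on these libraries where they do the work, as an engineer would, in place of code of your own. Each camera call takes 0.05 s, during which the arm holds its last target. There are 200 camera calls.

## Working session

There is one attempt and no reset: what is moved stays moved. The work goes in short steps, Python scripts to look and compute and a tool call to move; the robot and the scene stay as the last step left them, time stands still between calls to the robot, and variables do not carry over. Pictures are saved under pics/ and viewed, at most 10 in all, crops included, and the job is handed in when it is done.

Besides the shell and the picture viewer there is one more tool, called in YAML: its name, and indented under it one key for each argument. send_rows: Moves the arm, as the interface text tells. Scaled input: -1 to 1 covers 0.2 m each way for a shift and 60 degrees each way for a turn. Its arguments: {"type":"object","properties":{"plan":{"type":"array"},"force":{"type":"number"}},"required":["plan"]}

```bash
ls; mkdir -p pics
cat > h.py <<'E'
import numpy as np, cv2
from scipy.spatial.transform import Rotation as R
from plant import telemetry, viewer, order
def cam(name):
    s=telemetry.read_state(); im,d=viewer.read_camera(name); c=viewer.calibration(name)
    if name=='wrist':
        T=np.eye(4);T[:3,:3]=R.from_rotvec(s['orientation']).as_matrix();T[:3,3]=s['tool_pos'];T=T@np.array(c['hand_eye'])
    else: T=np.array(c['extrinsics'])
    return im,d,np.array(c['camera_matrix']),np.array(c['dist_coeffs']),T
def cloud(d,K,D,T):
    h,w=d.shape;u,v=np.meshgrid(np.arange(w),np.arange(h))
    p=cv2.undistortPoints(np.stack([u,v],-1).reshape(-1,1,2).astype(float),K,D).reshape(h,w,2)
    P=np.stack([p[...,0]*d,-p[...,1]*d,-d],-1)
    W=P@T[:3,:3].T+T[:3,3]; W[d<=0]=np.nan
    return W
def topix(P,K,D,T):
    p=(np.atleast_2d(P)-T[:3,3])@T[:3,:3]
    p=p*[1,-1,-1]
    return cv2.projectPoints(p.reshape(-1,1,3),np.zeros(3),np.zeros(3),K,D)[0].reshape(-1,2)
E
python3 - <<'E'
from h import *
print(telemetry.read_state())
for n in ['scene','side']:
    im,d,K,D,T=cam(n); cv2.imwrite(f'pics/{n}0.png',im); np.savez(f'{n}0.npz',im=im,d=d,K=K,D=D,T=T); print(n,T.round(3).tolist(),K[0,0],D)
print(viewer.calibration('wrist'))
E
```

```text
pics
{'t': 0.0, 'q': array([-1.23339409e+00,  1.31159656e-01,  1.48921827e+00,  1.30547400e-05,
        1.52301033e+00, -8.53691464e-02]), 'dq': array([ 0.00040702,  0.00103097,  0.00081671,  0.00049079, -0.00080579,
        0.00010671]), 'joint_torque': array([-3.86143311e-04, -5.59831882e+01, -4.91766143e+01,  7.67250219e-02,
        3.52665852e-02, -2.04440989e-04]), 'tool_pos': array([ 0.24602878, -0.54662213,  0.20952187]), 'orientation': array([-3.06992118e+00, -6.58778023e-01,  3.33983781e-04]), 'force': array([-1.13332808, -0.46751913,  0.07838802]), 'wrist_torque': array([-0.00546751,  0.01724523, -0.02194334]), 'gripper_force': 0.0, 'opening': 0.09311185329416845}
scene [[0.333, -0.563, 0.757, 1.545], [0.943, 0.179, -0.282, -0.394], [0.023, 0.807, 0.59, 0.913], [0.0, 0.0, 0.0, 1.0]] 499.7899940287227 [-0.05470923  0.          0.          0.          0.        ]
side [[-0.994, 0.083, -0.064, 0.411], [-0.103, -0.638, 0.763, 1.353], [0.023, 0.766, 0.643, 1.237], [0.0, 0.0, 0.0, 1.0]] 602.6169071673064 [-0.05656983  0.          0.          0.          0.        ]
{'camera_matrix': array([[409.85039625,   0.        , 331.49137384],
       [  0.        , 409.85039625, 237.71295686],
       [  0.        ,   0.        ,   1.        ]]), 'dist_coeffs': array([-0.05679533,  0.        ,  0.        ,  0.        ,  0.        ]), 'hand_eye': array([[ 3.63586161e-04,  9.65985722e-01,  2.58595151e-01,
         7.18946939e-02],
       [ 9.99999535e-01, -1.20316922e-04, -9.56559173e-04,
        -7.35397431e-04],
       [-8.92909132e-04,  2.58595378e-01, -9.65985317e-01,
        -1.74687806e-01],
       [ 0.00000000e+00,  0.00000000e+00,  0.00000000e+00,
         1.00000000e+00]])}
```

View pics/scene0.png

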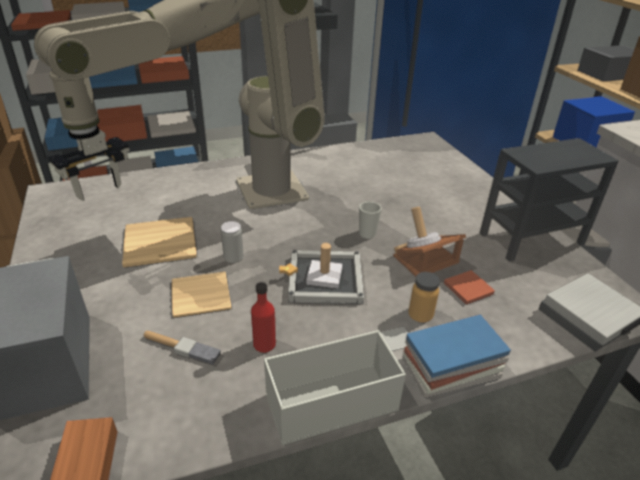

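View pics/side0.png

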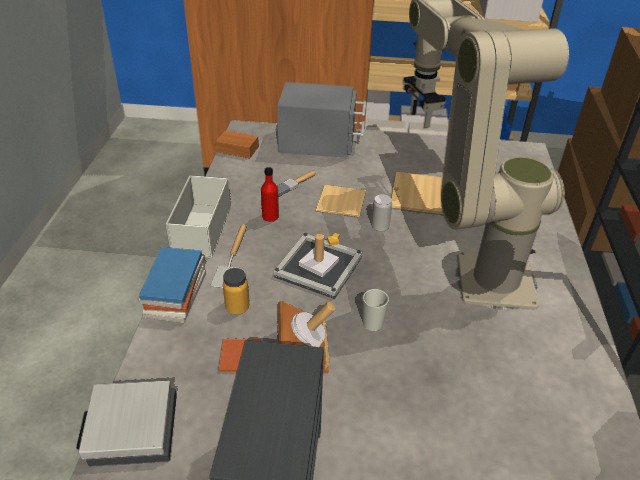

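The scene picture shows the mould at (326,277) with the square stamp in it and its brass arrow at (288,270). The rack with the round stamp is at (430,245). There are two boards, at (160,241) and (200,294). The side picture shows the same boards at (418,192) and (341,200), the mould at (319,263) and the stamp on the rack at (312,325). Next I'll measure these from depth.

```bash
cat > m.py <<'E'
from h import *
def rect(P): 
    r=cv2.minAreaRect((P[:,:2]*1000).astype(np.float32)); return np.round(r[0],1),np.round(r[1],1),round(r[2],1)
W={};I={}
for n in ['scene','side']:
    z=np.load(n+'0.npz'); W[n]=cloud(z['d'],z['K'],z['D'],z['T']); I[n]=z['im']
def win(n,u0,v0,u1,v1,zl,zh):
    w=W[n][v0:v1,u0:u1].reshape(-1,3); return w[(w[:,2]>zl)&(w[:,2]<zh)]
E
python3 - <<'E'
from m import *
for n,b in [('scene',[(110,210,205,275),(162,266,238,322)]),('side',[(385,168,450,220),(310,180,370,220)])]:
    for x in b:
        hsv=cv2.cvtColor(I[n],cv2.COLOR_BGR2HSV); u0,v0,u1,v1=x
        m=(hsv[v0:v1,u0:u1,1]>80)&(hsv[v0:v1,u0:u1,0]<30)
        w=W[n][v0:v1,u0:u1][m]; w=w[(w[:,2]>.0)&(w[:,2]<.02)]
        print(n,'board',rect(w),np.median(w[:,2]).round(4),len(w))
for n,b in [('scene',(280,240,372,310)),('side',(268,225,368,300))]:
    t=win(n,*b,.02,.05); print(n,'mould rim',rect(t),np.percentile(t[:,2],[5,50,95]).round(4))
    t=win(n,*b,.1,.14); print('stemtop',rect(t),len(t),t.mean(0).round(4),t.max(0).round(4))
    hsv=cv2.cvtColor(I[n],cv2.COLOR_BGR2HSV); u0,v0,u1,v1=b
    m=(hsv[v0:v1,u0:u1,1]>140)&(hsv[v0:v1,u0:u1,0]<30); w=W[n][v0:v1,u0:u1][m]; w=w[(w[:,2]>.028)&(w[:,2]<.045)]
    print('arrow',rect(w),w.mean(0).round(4),len(w))
# table height check, and bystander rough positions
for n,b in [('scene',{'tin':(218,218,246,265),'cup':(355,200,384,240),'flask':(248,280,278,355),'jar':(408,272,440,325)}),('side',{'tin':(370,192,395,232),'cup':(360,285,390,332),'flask':(258,165,282,225),'jar':(220,265,252,315)})]:
    for k,v in b.items():
        t=win(n,*v,.03,.25); print(n,k,np.nanmedian(t,0).round(3),t[:,2].max().round(3))
import itertools
sc=I['scene'][170:330,100:260]; sd=I['side'][180:400,240:400]
cv2.imwrite('pics/crop1.png',np.hstack([cv2.resize(sc,(400,400),interpolation=2),cv2.resize(I['side'][280:380,260:360],(400,400),interpolation=2)]))
E
```

```text
scene board (array([ 204.1, -416.1]), array([212. , 236.1]), 85.2) 0.0138 2873
scene board (array([ 495.3, -335. ]), array([151. , 154.1]), 84.7) 0.011 2126
side board (array([ 229. , -415.3]), array([226.2, 177.6]), 86.6) 0.0112 1747
side board (array([ 492.9, -330. ]), array([166.2, 150.6]), 84.7) 0.007 1148
scene mould rim (array([532.4,  -2. ]), array([228.6, 206. ]), 69.6) [0.0216 0.0265 0.0368]
stemtop (array([537.4,   8.2]), array([26.4, 27.6]), 26.5) 101 [0.5417 0.0056 0.114 ] [0.5522 0.0201 0.1227]
arrow (array([505.2, -74.5]), array([0., 0.]), 0.0) [ 0.5052 -0.0745  0.0349] 1
side mould rim (array([528.3,  -1.3]), array([242. , 202.3]), 70.4) [0.0209 0.0258 0.0363]
stemtop (array([464.5, 112.5]), array([ 28.4, 282.4]), 34.1) 87 [0.5274 0.0239 0.1127] [0.5469 0.2335 0.1232]
arrow (array([497.2, -85.8]), array([53.6, 36.4]), 53.4) [ 0.499  -0.0825  0.0353] 97
scene tin [ 0.377 -0.218  0.085] 0.115
scene cup [0.381 0.214 0.076] 0.105
scene flask [ 0.739 -0.219  0.111] 0.193
scene jar [0.764 0.188 0.092] 0.125
side tin [ 0.355 -0.194  0.085] 0.114
side cup [0.361 0.234 0.073] 0.104
side flask [ 0.717 -0.197  0.102] 0.194
side jar [0.739 0.223 0.092] 0.125
```

View pics/crop1.png

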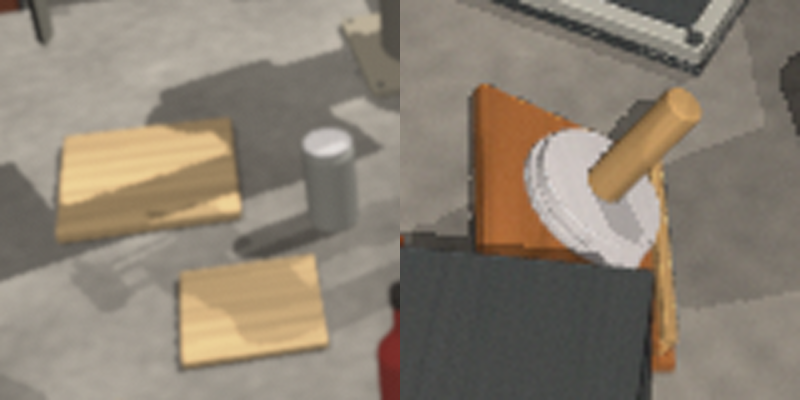

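The crop confirms the two boards. The large one at scene (160,241) measures about 212x236. The small one at scene (200,294) measures about 151x154 with its top near 0.01, so that is the board meant, at roughly (0.494,-0.333). The round stamp's pointer faces down towards the rack's lip. I'll move over the workspace and look with the wrist camera.

send_rows:
  plan:
    - [[-1, 1, 1, 0.7, 0], [-1, 1, 1, 0.7, 0], [-1, 1, 1, 0.7, 0], [-1, 1, 1, 0.7, 0], [-1, 1, 1, 0.7, 0], [-1, 1, 1, 0.7, 0], [-1, 1, 1, 0.7, 0], [-1, 1, 1, 0.7, 0], [-1, 1, 1, 0.7, 0]]

```text
t: 0.85
tool_pos: [0.4497, -0.3443, 0.3536]
orientation: [3.068, 0.666, 0.006]
force: [-0.9, -0.5, 0.4]
opening: 0.0934
gripper_force: 0.0
```

send_rows:
  plan:
    - [[-1, 0.25, 1, 0, 0], [-1, 0.25, 1, 0, 0], [-1, 0.25, 1, 0, 0], [-1, 0.25, 1, 0, 0], [-1, 0.25, 1, 0, 0], [-1, 0.25, 1, 0, 0]]

```text
t: 1.35
tool_pos: [0.497, -0.1415, 0.35]
orientation: [-3.067, -0.667, -0.001]
force: [-0.1, -0.1, 0.1]
opening: 0.0933
gripper_force: 0.0
```

send_rows:
  plan:
    - [[-1, 0, 1, 0, 0], [-1, 0, 1, 0, 0], [-1, 0, 1, 0, 0], [-1, 0, 1, 0, 0], [-1, 0, 1, 0, 0], [-1, 0, 1, 0, 0], [-1, 0, 1, 0, 0]]

```text
t: 1.93
tool_pos: [0.4959, 0.0535, 0.3498]
orientation: [3.07, 0.664, -0.002]
force: [0.3, 0.8, -0.7]
opening: 0.0929
gripper_force: 0.0
```

Run:
```python
from h import *
s=telemetry.read_state(); print(s['t'],s['tool_pos'],s['orientation'])
im,d,K,D,T=cam('wrist'); cv2.imwrite('pics/w1.png',im); np.savez('w1.npz',im=im,d=d,K=K,D=D,T=T)
```

```text
1.9333 [0.49593577 0.05345492 0.34979309] [ 3.07043435e+00  6.63829035e-01 -1.83716279e-03]
```

View pics/w1.png

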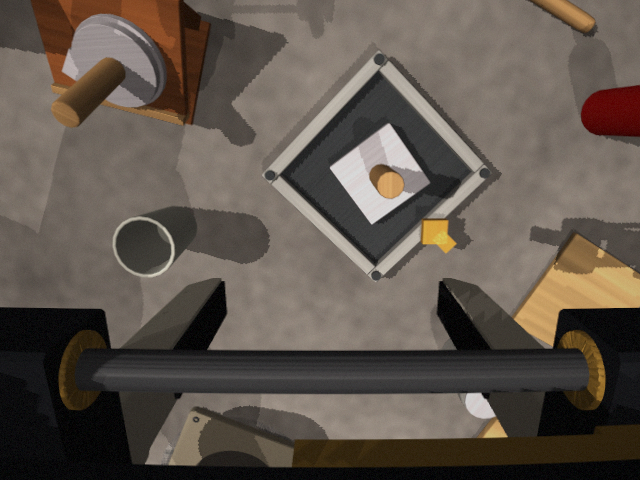

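The wrist view shows the mould with its corners near (380,60), (484,172), (376,275) and (270,175). The arrow is at (437,234), on the lower-right rim. The stem top is at (390,183), and the leaning stem runs from (112,70) to (68,110) with the disc at (118,60). Next I'll fit these shapes.

```bash
cat > fit.py <<'E'
from h import *
def axfit(P):
    c=P.mean(0);u,s,v=np.linalg.svd(P-c,full_matrices=False);return c,v,s/np.sqrt(len(P))
def mould(W,im,c0):
    hsv=cv2.cvtColor(im,cv2.COLOR_BGR2HSV)
    r=np.hypot(W[...,0]-c0[0],W[...,1]-c0[1])
    yel=(hsv[...,1]>130)&(hsv[...,0]<32)
    m=(r<.15)&(W[...,2]>.021)&(W[...,2]<.031)&(hsv[...,1]<100)&(r>.08)
    m=cv2.morphologyEx(m.astype(np.uint8),cv2.MORPH_OPEN,np.ones((3,3)))>0
    q=W[m]; rc=cv2.minAreaRect((q[:,:2]*1000).astype(np.float32))
    a=W[yel&(r<.16)&(r>.055)&(W[...,2]>.028)&(W[...,2]<.045)]
    return np.array(rc[0])/1000,rc[1],rc[2],a.mean(0),len(a),q
E
python3 - <<'E'
from fit import *
z=np.load('w1.npz');W=cloud(z['d'],z['K'],z['D'],z['T']);im=z['im']
c,s,a,ar,n,q=mould(W,im,(.535,.005)); print('mould',c,s,a,'arrow',ar,n,np.degrees(np.arctan2(*(ar[:2]-c)[::-1])))
print('table z',np.nanmedian(W[100:200,200:250,2]),'rim z',np.median(q[:,2]))
w=W[100:230,310:450].reshape(-1,3); t=w[(w[:,2]>.112)&(w[:,2]<.13)]; print('sq top',cv2.minEnclosingCircle((t[:,:2]*1000).astype(np.float32)),t.mean(0),len(t))
# floor + stamp base
f=w[(w[:,2]>.026)&(w[:,2]<.034)]; f=f[np.hypot(*(f[:,:2]-c).T)<.065]; print('sq base',cv2.minAreaRect((f[:,:2]*1000).astype(np.float32)))
# rack region
hsv=cv2.cvtColor(im,cv2.COLOR_BGR2HSV)
for (u,v) in [(118,60),(100,40),(140,90),(150,60),(195,100),(65,110),(110,72),(90,90),(68,64),(75,72)]: print((u,v),W[v,u].round(4),hsv[v,u])
cv2.imwrite('pics/crop2.png',cv2.resize(im[0:150,20:220],(800,600),interpolation=2))
for p in [(270,175),(380,60),(484,172),(376,275)]: print(p,W[p[1],p[0]].round(4))
E
```

```text
mould [0.53585236 0.01161393] (200.87779235839844, 200.57083129882812) 70.1690444946289 arrow [ 0.50050857 -0.08535539  0.03828822] 764 -110.0259982956797
table z 0.0004482871245261033 rim z 0.026419665630681988
sq top ((536.0208740234375, 8.488404273986816), 13.997374534606934) [0.53644337 0.00931425 0.12005563] 620
sq base ((536.06689453125, 8.227096557617188), (88.68594360351562, 88.45387268066406), 61.21166229248047)
(118, 60) [0.5345 0.3122 0.0813] [  5  22 141]
(100, 40) [0.5459 0.3308 0.0902] [  3  16 156]
(140, 90) [0.5138 0.2886 0.0651] [165  26  78]
(150, 60) [0.5477 0.2808 0.0824] [13 24 73]
(195, 100) [0.5239 0.2482 0.0072] [ 10 185  44]
(65, 110) [0.4794 0.308  0.1519] [ 15 139 145]
(110, 72) [0.5213 0.3088 0.0959] [ 15 146  70]
(90, 90) [0.5012 0.3056 0.1267] [ 15 133  67]
(68, 64) [0.5086 0.3679 0.0697] [  3  14 183]
(75, 72) [0.5033 0.3608 0.0655] [  5  17 185]
(270, 175) [0.4811 0.1281 0.031 ]
(380, 60) [0.6523 0.0647 0.0313]
(484, 172) [ 0.5914 -0.1048  0.0313]
(376, 275) [ 0.4191 -0.0437  0.0306]
```

View pics/crop2.png

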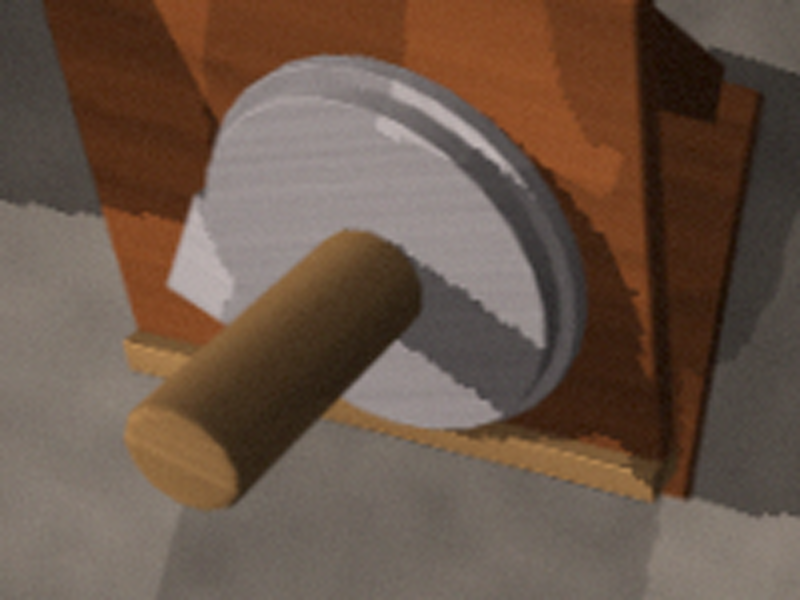

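The crop shows the pointer on the left of the disc, with its tip near crop (170,285), which is about (62,71) in the full picture. The stem top is at crop (182,457). Next I'll fit the full pose of the round stamp.

```bash
cat > rs.py <<'E'
from fit import *
from scipy.optimize import least_squares
z=np.load('w1.npz');W=cloud(z['d'],z['K'],z['D'],z['T']);im=z['im']
hsv=cv2.cvtColor(im,cv2.COLOR_BGR2HSV)
sub=np.zeros(im.shape[:2],bool); sub[0:135,40:175]=1
alu=sub&(hsv[...,1]<60)&(W[...,2]>.03)&(np.hypot(W[...,0]-.53,W[...,1]-.32)<.09)
P=W[alu]
# face plane by RANSAC
rng=np.random.default_rng(0);best=0
for _ in range(400):
    a,b,c=P[rng.choice(len(P),3,0)];n=np.cross(b-a,c-a);l=np.linalg.norm(n)
    if l<1e-6: continue
    n/=l; k=np.abs((P-a)@n)<.0012
    if k.sum()>best: best=k.sum();F=P[k]
c,v,s=axfit(F); n=v[2]*np.sign(v[2][2]); print('face n',n,np.degrees(np.arccos(n[2])),'lean az',np.degrees(np.arctan2(n[1],n[0])),len(F),len(P))
st=sub&(hsv[...,0]<25)&(hsv[...,1]>70); 
Q=W[st]; Q=Q[((Q-c)@n>.006)&((Q-c)@n<.1)&(np.linalg.norm(np.cross(Q-c,n),axis=1)<.05)]
def res(x):
    ax=np.array([x[2],x[3],1]);ax/=np.linalg.norm(ax); o=np.array([x[0],x[1],.1])
    return np.linalg.norm(np.cross(Q-o,ax),axis=1)-.014
k=(Q-c)@n<.08; Q0=Q;Q=Q[k]
r=least_squares(res,[.53,.31,n[0]/n[2],n[1]/n[2]],loss='soft_l1',f_scale=.001)
ax=np.array([r.x[2],r.x[3],1]);ax/=np.linalg.norm(ax);o=np.array([r.x[0],r.x[1],.1])
print('stem ax',ax,np.degrees(np.arccos(ax[2])),'az',np.degrees(np.arctan2(ax[1],ax[0])),np.sqrt(np.mean(r.fun**2)),len(Q))
t=((c-o)@n)/(ax@n); fc=o+t*ax; print('face centre',fc,'origin',fc-.018*ax,'stem top',fc+.09*ax)
# pointer: alu points with radius>52 in the disc frame
d=P-(fc-.018*ax); h=d@ax; pr=d-np.outer(h,ax); rr=np.linalg.norm(pr,axis=1)
m=(rr>.0515)&(h>.004)&(h<.02)&(rr<.072); pd=pr[m].mean(0); print(m.sum(),rr[m].max(),'pointer dir',pd/np.linalg.norm(pd), h[m].mean())
ex=np.array([1,0,0])-ax*ax[0]; ex/=np.linalg.norm(ex); ey=np.cross(ax,ex); print('pointer angle about stem',np.degrees(np.arctan2(pd@ey,pd@ex)))
# upright by minimal rotation:
from scipy.spatial.transform import Rotation as R
w=np.cross(ax,[0,0,1]); th=np.arccos(ax[2]); M=R.from_rotvec(w/np.linalg.norm(w)*th); u=M.apply(pd); print('pointer yaw when upright',np.degrees(np.arctan2(u[1],u[0])))
E
python3 rs.py
```

```text
face n [-0.55730411 -0.09211878  0.82518256] 34.39299543454291 lean az -170.61424198095386 3693 5726
stem ax [-0.55754114 -0.07747869  0.82652582] 34.25650767258668 az -172.08856046416054 0.004563098362233735 1749
face centre [0.54145066 0.30354016 0.08468562] origin [0.5514864  0.30493478 0.06980815] stem top [0.49127196 0.29656708 0.15907294]
805 0.07186977747953029 pointer dir [-0.63726076  0.67802197 -0.36631262] 0.01756915197937938
pointer angle about stem 140.14296592392353
pointer yaw when upright 138.51044575229767
```

send_rows:
  plan:
    - [[-1, 0.2, -0.225, -0.5, 0], [-1, 0.2, -0.225, -0.5, 0], [-1, 0.2, -0.225, -0.5, 0], [-1, 0.2, -0.225, -0.5, 0], [-1, 0.2, -0.225, -0.95, 0], [-1, 0.2, -0.225, -0.95, 0], [-1, 0.2, -0.225, -0.95, 0], [-1, 0.2, -0.225, -0.95, 0]]
  force: 12

```text
t: 2.65
tool_pos: [0.5337, 0.0068, 0.158]
orientation: [-3.07, -0.656, 0.01]
force: [0.2, -0.0, -0.9]
opening: 0.0932
gripper_force: 0.0
```

send_rows:
  plan:
    - [[-1, 0, 0, -0.3, 0], [-1, 0, 0, -0.3, 0], [-1, 0, 0, -0.3, 0], [-1, 0, 0, -0.3, 0], [1, 0, 0, -0.3, 0], [1, 0, 0, -0.3, 0], [1, 0, 0, -0.3, 0], [1, 0, 0, -0.3, 0], [1, 0, 0, -0.3, 0], [1, 0, 0, -0.3, 0], [1, 0, 0, -0.3, 0], [1, 0, 0, -0.3, 0], [1, 0, 0, -0.3, 0], [1, 0, 0, -0.3, 0]]
  force: 12

```text
t: 3.82
tool_pos: [0.5361, 0.0078, 0.1004]
orientation: [-3.072, -0.659, 0.0]
force: [0.3, -0.5, -0.8]
opening: 0.0309
gripper_force: 0.0
```

```bash
cat > p.py <<'E'
import re
s=open('rs.py').read()
s=s.replace("k=(Q-c)@n<.08; Q0=Q;Q=Q[k]","k=(Q-c)@n<.08; Q0=Q;Q=Q[k]\nm0=Q\nfor it in range(6):\n    if it==0: ax=n;o=np.median(Q[(Q-c)@n>.03],0)-.01*np.array([0,0,1]); o=o+ax*(.1-o[2])/ax[2]\n    Q=m0[np.abs(np.linalg.norm(np.cross(m0-o,ax),axis=1)-.014)<(.02,.01,.006,.004,.003,.003)[it]]\n    r=least_squares(res,[o[0],o[1],ax[0]/ax[2],ax[1]/ax[2]],loss='soft_l1',f_scale=.001)\n    ax=np.array([r.x[2],r.x[3],1]);ax/=np.linalg.norm(ax);o=np.array([r.x[0],r.x[1],.1])\n#")
s=s.replace("d=P-(fc","""g=P-fc; hh=g@n; pp=g-np.outer(hh,n); q=np.linalg.norm(pp,axis=1)
a1=np.cross(n,[0,1,0]);a1/=np.linalg.norm(a1);a2=np.cross(n,a1)
tm=(np.abs(hh)<.0025)&(q<.0475); ang=np.arctan2(pp@a2,pp@a1)
print('92 face edge radii by angle',[(round(np.degrees(x)),round(1000*np.percentile(q[tm&(np.abs(ang-x)<.15)],98),1)) for x in np.arange(-3,3,.5) if (tm&(np.abs(ang-x)<.15)).sum()>10])
d=P-(fc""")
open('rs.py','w').write(s)
E
python3 p.py; python3 rs.py
```

```text
face n [-0.55730411 -0.09211878  0.82518256] 34.39299543454291 lean az -170.61424198095386 3693 5726
stem ax [-0.55754114 -0.07747869  0.82652582] 34.25650767258668 az -172.08856046416054 0.004563098362233735 1749
face centre [0.54145066 0.30354016 0.08468562] origin [0.5514864  0.30493478 0.06980815] stem top [0.49127196 0.29656708 0.15907294]
92 face edge radii by angle [(-172, np.float64(25.8)), (-143, np.float64(33.5)), (-115, np.float64(44.8)), (-86, np.float64(46.9)), (-57, np.float64(47.2)), (-29, np.float64(12.6)), (0, np.float64(47.0)), (29, np.float64(46.9)), (57, np.float64(38.9)), (86, np.float64(29.1)), (115, np.float64(23.6)), (143, np.float64(21.6))]
805 0.07186977747953029 pointer dir [-0.63726076  0.67802197 -0.36631262] 0.01756915197937938
pointer angle about stem 140.14296592392353
pointer yaw when upright 138.51044575229767
```

send_rows:
  plan:
    - [[1, 0, 0, 0, 0], [1, 0, 0, 0, 0], [1, 0, 0, 0, 0], [1, 0, 0, 0, 0], [1, 0, 0, 0, 0], [1, 0, 0, 0, 0], [1, 0, 0, 0.1, 0], [1, 0, 0, 0.3, 0], [1, 0, 0, 0.5, 0], [1, 0, 0, 0.7, 0], [1, 0, 0, 0.7, 0]]
  force: 12

```text
t: 4.73
tool_pos: [0.5402, 0.0074, 0.2504]
orientation: [3.068, 0.658, 0.02]
force: [1.8, -0.2, 0.0]
opening: 0.0274
gripper_force: 12.0
```

```bash
cat > rs2.py <<'E'
from fit import *
from scipy.optimize import least_squares
import sys
z=np.load(sys.argv[1]);W=cloud(z['d'],z['K'],z['D'],z['T']);im=z['im']
c0=np.array([.5414,.3035,.0847]); n=np.array([-.557,-.085,.826]);n/=np.linalg.norm(n)
X=W[np.isfinite(W[...,0])]; d=X-c0
# stem: points 10..75 mm along the normal, near axis, iterative cylinder fit
h=d@n; rad=np.linalg.norm(d-np.outer(h,n),axis=1); S=X[(h>.012)&(h<.080)&(rad<.045)]
ax=n;o=np.median(S,0)-np.array([0,0,.012])
def unp(x):
    a=np.array([x[2],x[3],1]);return np.array([x[0],x[1],.12]),a/np.linalg.norm(a)
o=o+ax*(.12-o[2])/ax[2]
for tol in (.02,.012,.006,.004,.003,.003):
    Q=S[np.abs(np.linalg.norm(np.cross(S-o,ax),axis=1)-.014)<tol]
    r=least_squares(lambda x:np.linalg.norm(np.cross(Q-unp(x)[0],unp(x)[1]),axis=1)-.014,[o[0],o[1],ax[0]/ax[2],ax[1]/ax[2]],loss='soft_l1',f_scale=.0007)
    o,ax=unp(r.x)
print('stem ax',ax,'tilt',np.degrees(np.arccos(ax[2])),'az',np.degrees(np.arctan2(ax[1],ax[0])),'rms',np.sqrt(np.mean(r.fun**2)),len(Q),len(S))
# face plane
F=X[(np.abs((X-c0)@n)<.004)&(np.linalg.norm(X-c0,axis=1)<.046)]
for _ in range(5):
    c,v,s=axfit(F);nn=v[2]*np.sign(v[2][2]);F=F[np.abs((F-c)@nn)<max(.0012,2.5*s[2])]
print('face n',nn,'tilt',np.degrees(np.arccos(nn[2])),'az',np.degrees(np.arctan2(nn[1],nn[0])),len(F),s[2])
fc=o+ax*((c-o)@nn)/(ax@nn); og=fc-.018*nn
print('face c',fc,'origin',og,'stem top',fc+.09*nn)
e=X-og; h=e@nn; p=e-np.outer(h,nn); rr=np.linalg.norm(p,axis=1)
a1=np.cross([0,1,0],nn);a1/=np.linalg.norm(a1);a2=np.cross(nn,a1); an=np.arctan2(p@a2,p@a1)
k=(h>.0155)&(h<.0205)&(rr>.02)&(rr<.05)
print('face edge radius',[(round(np.degrees(x)),round(1000*np.percentile(rr[k&(np.abs(an-x)<.15)],97),1)) for x in np.arange(-3,3.1,.5) if (k&(np.abs(an-x)<.15)).sum()>15])
m=(rr>.0525)&(rr<.068)&(h>.007)&(h<.022); print('pointer pts',m.sum(),'h',np.median(h[m]) if m.any() else 0,'rmax',rr[m].max(),'angle',np.degrees([np.median(an[m]),np.arctan2((p[m]@a2).mean(),(p[m]@a1).mean()),np.percentile(an[m],2),np.percentile(an[m],98)]))
i=m&(rr>.059); pd=p[m].mean(0);print('tip angle',np.degrees(np.median(an[i])),i.sum(),'dir',pd/np.linalg.norm(pd))
w=np.cross(nn,[0,0,1]);M=R.from_rotvec(w/np.linalg.norm(w)*np.arccos(nn[2]))
for q in (pd,p[i].mean(0)): u=M.apply(q);print('upright pointer yaw',np.degrees(np.arctan2(u[1],u[0])))
E
python3 rs2.py w1.npz
```

```text
stem ax [-0.55667806 -0.09330855  0.82547141] tilt 34.36368574135583 az -170.48472308833013 rms 0.0006179820830924996 1646 1646
face n [-0.55549052 -0.0943654   0.82615099] tilt 34.29464193449709 az -170.35877011545446 2957 0.0007596496004024111
face c [0.52369112 0.31803834 0.07435398] origin [0.53368995 0.31973692 0.05948326] stem top [0.47369698 0.30954545 0.14870757]
face edge radius [(-172, np.float64(45.2)), (-143, np.float64(44.7)), (-115, np.float64(45.1)), (-86, np.float64(45.7)), (-57, np.float64(46.4)), (-29, np.float64(46.5)), (0, np.float64(46.2)), (29, np.float64(45.7)), (57, np.float64(45.1)), (86, np.float64(48.0)), (115, np.float64(49.5)), (172, np.float64(44.6))]
pointer pts 278 h 0.008792209655549086 rmax 0.067801377710028 angle [ 109.60804945  154.97258844 -173.47627598  171.65160257]
tip angle 113.10432946255953 90 dir [-0.77421076  0.421164   -0.47246015]
upright pointer yaw 156.62484661929417
upright pointer yaw 165.81179313625097
```

send_rows:
  plan:
    - [[1, -0.2, -1, 0, 0], [1, -0.2, -1, 0, 0], [1, -0.2, -1, 0, 0], [1, -0.2, -1, 0, 0], [1, -0.2, -1, 0, 0], [1, -0.2, -1, 0, 0], [1, -0.2, -1, 0, 0], [1, -0.2, -1, 0, 0]]

```text
t: 5.4
tool_pos: [0.4961, -0.192, 0.2401]
orientation: [-3.071, -0.657, 0.0]
force: [0.1, 0.1, -1.9]
opening: 0.0273
gripper_force: 12.0
```

```bash
cat > bd.py <<'E'
from h import *
s=telemetry.read_state(); print(s['t'],s['tool_pos'],s['q'].round(2))
im,d,K,D,T=cam('wrist'); np.savez('w2.npz',im=im,d=d,K=K,D=D,T=T)
W=cloud(d,K,D,T);hsv=cv2.cvtColor(im,cv2.COLOR_BGR2HSV)
print('pix',topix([[.494,-.333,.01]],K,D,T))
m=(hsv[...,1]>60)&(hsv[...,0]<30)&(W[...,2]>.006)&(W[...,2]<.015)&(np.hypot(W[...,0]-.494,W[...,1]+.333)<.125)
P=W[m];print(cv2.minAreaRect((P[:,:2]*1000).astype(np.float32)),np.median(P[:,2]),len(P))
cv2.imwrite('pics/w2.png',im)
E
python3 bd.py
```

```text
5.4 [ 0.49608308 -0.19198109  0.24008071] [-0.47 -0.06  1.63  0.    1.57  0.68]
pix [[454.58732443 259.22608404]]
((497.2207336425781, -333.7555236816406), (150.8660888671875, 143.67332458496094), 85.17655181884766) 0.010679939408639316 14315
```

send_rows:
  plan:
    - [[1, -0.01, -0.71, 0, 0], [1, -0.01, -0.71, 0, 0], [1, -0.01, -0.71, 0, 0], [1, -0.01, -0.71, 0, 0], [1, -0.01, -0.71, -0.2, 0], [1, -0.01, -0.71, -0.4, 0], [1, -0.01, -0.71, -0.55, 0], [1, -0.01, -0.71, -0.63, 0], [1, -0.01, -0.71, -0.67, 0], [1, -0.01, -0.71, -0.67, 0], [1, -0.01, -0.71, -0.67, 0], [1, -0.01, -0.71, -0.67, 0]]

```text
t: 6.45
tool_pos: [0.4956, -0.334, 0.1082]
orientation: [3.07, 0.661, 0.003]
force: [0.3, 0.0, -2.3]
opening: 0.0273
gripper_force: 12.0
```

Run:
```python
from h import *
s=telemetry.read_state(); print(s['t'],s['tool_pos'],s['force'])
im,d,K,D,T=cam('scene'); np.savez('s2.npz',im=im,d=d,K=K,D=D,T=T)
W=cloud(d,K,D,T); w=W[240:330,150:250].reshape(-1,3); hh=w[:,2]
k=np.hypot(w[:,0]-.4945,w[:,1]+.334)<.11
im2,d2,K,D,T=cam('side');W2=cloud(d2,K,D,T)[150:240,290:400].reshape(-1,3)
for w in (w,W2):
    k=(w[:,2]>.02)&(w[:,2]<.045)&(np.hypot(w[:,0]-.4945,w[:,1]+.334)<.08); q=w[k]; print(np.histogram(q[:,2],bins=np.arange(.02,.046,.002)))
```

```text
6.45 [ 0.49558211 -0.33402278  0.10818549] [ 0.2983041   0.04122466 -2.31475515]
(array([ 22,  27,  17,  24,  24,  47, 108, 220, 187,  79,  18,   7]), array([0.02 , 0.022, 0.024, 0.026, 0.028, 0.03 , 0.032, 0.034, 0.036,
       0.038, 0.04 , 0.042, 0.044]))
(array([12, 24, 13, 41, 56, 71, 86, 56, 25, 22,  7,  5]), array([0.02 , 0.022, 0.024, 0.026, 0.028, 0.03 , 0.032, 0.034, 0.036,
       0.038, 0.04 , 0.042, 0.044]))
```

send_rows:
  plan:
    - [[1, 0, 0, -0.01, 0], [1, 0, 0, -0.02, 0], [1, 0, 0, -0.025, 0], [1, 0, 0, -0.03, 0], [1, 0, 0, -0.03, 0], [1, 0, 0, -0.03, 0]]

```text
t: 7.05
tool_pos: [0.4943, -0.3347, 0.1017]
orientation: [3.071, 0.659, 0.001]
force: [-3.4, 1.6, 5.9]
opening: 0.0274
gripper_force: 12.0
```

send_rows:
  plan:
    - [[1, 0, 0, -0.005, 0], [1, 0, 0, -0.01, 0], [1, 0, 0, -0.01, 0], [1, 0, 0, -0.01, 0]]

```text
t: 7.38
tool_pos: [0.4948, -0.3344, 0.1008]
orientation: [3.071, 0.659, 0.002]
force: [-4.6, 4.3, 13.2]
opening: 0.0276
gripper_force: 12.0
```

The stamp is touching the board, so I'll ease off 1 mm, release and lift.

send_rows:
  plan:
    - [[1, 0, 0, 0.007, 0], [1, 0, 0, 0.007, 0], [1, 0, 0, 0.007, 0]]

```text
t: 7.63
tool_pos: [0.4944, -0.3343, 0.1007]
orientation: [3.071, 0.659, 0.001]
force: [-2.9, 2.1, 6.9]
opening: 0.0273
gripper_force: 12.0
```

send_rows:
  plan:
    - [[-1, 0, 0, 0, 0], [-1, 0, 0, 0, 0], [-1, 0, 0, 0, 0], [-1, 0, 0, 0, 0], [-1, 0, 0, 0, 0], [-1, 0, 0, 0, 0], [-1, 0, 0, 0, 0], [-1, 0, 0, 0, 0], [-1, 0, 0, 0, 0], [-1, 0, 0, 0.2, 0], [-1, 0, 0, 0.4, 0], [-1, 0, 0, 0.6, 0], [-1, 0, 0, 0.9, 0], [-1, 0, 0, 0.9, 0]]

```text
t: 8.8
tool_pos: [0.4956, -0.3353, 0.2871]
orientation: [3.065, 0.658, 0.008]
force: [1.3, 0.4, 0.6]
opening: 0.0929
gripper_force: 0.0
```

Run:
```python
from h import *
s=telemetry.read_state(); print(s['t'],s['tool_pos'],s['force'])
im,d,K,D,T=cam('wrist');W=cloud(d,K,D,T).reshape(-1,3)
r=np.hypot(W[:,0]-.4945,W[:,1]+.334)
t=W[(r<.06)&(W[:,2]>.108)&(W[:,2]<.13)];print('top',cv2.minEnclosingCircle((t[:,:2]*1000).astype(np.float32)),np.median(t[:,2]),len(t))
b=W[(r<.07)&(W[:,2]>.022)&(W[:,2]<.034)];print('base',cv2.minAreaRect((b[:,:2]*1000).astype(np.float32)),np.percentile(b[:,2],[10,50,90]),len(b))
h=cv2.cvtColor(im,cv2.COLOR_BGR2HSV).reshape(-1,3);k=(h[:,1]>60)&(h[:,0]<30)&(W[:,2]>.006)&(W[:,2]<.015)&(r<.12);print('board',cv2.minAreaRect((W[k][:,:2]*1000).astype(np.float32)))
```

```text
8.8 [ 0.49563051 -0.33528635  0.28708267] [1.34177992 0.42400444 0.63118069]
top ((492.09112548828125, -334.4919128417969), 13.924814224243164) 0.11824222568998 816
base ((492.1139831542969, -334.533203125), (88.24276733398438, 88.17381286621094), 64.06893920898438) [0.02741275 0.02848252 0.02954723] 5527
board ((494.20574951171875, -333.3546447753906), (150.76185607910156, 150.244140625), 84.75003814697266)
```

The square stamp stands on the board about 2 mm from its centre. Now to the rack, turning to tool yaw 9.6° so the fingers close across the lean.

send_rows:
  plan:
    - [[-1, 0, 1, 0.3, -0.243], [-1, 0, 1, 0.3, -0.243], [-1, 0, 1, 0.3, -0.243], [-1, 0, 1, 0.3, -0.243], [-1, 0, 1, 0.3, -0.243], [-1, 0, 1, 0.3, -0.243]]

```text
t: 9.35
tool_pos: [0.4952, -0.1284, 0.3433]
orientation: [-3.129, -0.272, -0.008]
force: [0.5, -0.3, 0.5]
opening: 0.0928
gripper_force: 0.0
```

send_rows:
  plan:
    - [[-1, -0.1, 1, 0, 0], [-1, -0.1, 1, 0, 0], [-1, -0.1, 1, 0, 0], [-1, -0.1, 1, 0, 0], [-1, -0.1, 1, 0, 0], [-1, -0.1, 1, 0, 0]]

```text
t: 9.85
tool_pos: [0.4733, 0.071, 0.3398]
orientation: [-3.127, -0.273, -0.0]
force: [0.0, 0.1, 0.9]
opening: 0.093
gripper_force: 0.0
```

send_rows:
  plan:
    - [[-1, -0.1, 1, 0, 0], [-1, -0.1, 1, 0, 0], [-1, -0.1, 1, 0, 0], [-1, -0.1, 1, 0, 0], [-1, -0.1, 1, 0, 0], [-1, -0.1, 1, 0, 0], [-1, -0.1, 1, 0, 0], [-1, -0.1, 1, 0, 0]]

```text
t: 10.52
tool_pos: [0.4544, 0.2653, 0.3394]
orientation: [3.13, 0.265, -0.001]
force: [0.4, 0.3, -0.4]
opening: 0.0927
gripper_force: 0.0
```

```bash
sed -i 's/^m=(rr>.0525)/m=(an>.8)\&(an<2.8)\&(rr>.0525)/; s/(h>.007)&(h<.022)/(h>.0115)\&(h<.022)/' rs2.py
python3 - <<'E'
from h import *
s=telemetry.read_state(); print(s['t'],s['tool_pos'],s['orientation'],s['q'].round(3))
im,d,K,D,T=cam('wrist'); np.savez('w3.npz',im=im,d=d,K=K,D=D,T=T); cv2.imwrite('pics/w3.png',im)
E
python3 rs2.py w3.npz; echo; python3 rs2.py w1.npz
```

```text
10.5167 [0.45439116 0.26526031 0.33942451] [ 3.12961126e+00  2.64571927e-01 -9.05244725e-04] [ 4.310e-01 -8.500e-02  1.475e+00 -1.000e-03  1.753e+00  1.833e+00]
stem ax [-0.5500681  -0.09595146  0.8295893 ] tilt 33.943427818503864 az -170.10513416846965 rms 0.0004384376297201999 1240 1240
face n [-0.54901095 -0.09281397  0.83064586] tilt 33.83485961759067 az -170.4044930803267 2978 0.0007029339035018356
face c [0.52326426 0.31809336 0.07442616] origin [0.53314646 0.31976401 0.05947454] stem top [0.47385328 0.30974011 0.14918429]
face edge radius [(-143, np.float64(44.4)), (-115, np.float64(44.7)), (-86, np.float64(45.1)), (-57, np.float64(46.2)), (-29, np.float64(46.6)), (0, np.float64(46.5)), (29, np.float64(46.3)), (57, np.float64(45.5)), (86, np.float64(48.2)), (115, np.float64(49.1)), (143, np.float64(48.6))]
pointer pts 143 h 0.017127443802692766 rmax 0.06414143675453689 angle [114.25306753 114.54767311 102.36873861 127.81082879]
tip angle 114.1921667836925 32 dir [-0.3931393   0.90568952 -0.15864419]
upright pointer yaw 116.14961934317044
upright pointer yaw 115.81650680133579

[... 265 characters left out ...]
 0.31803834 0.07435398] origin [0.53368995 0.31973692 0.05948326] stem top [0.47369698 0.30954545 0.14870757]
face edge radius [(-172, np.float64(45.2)), (-143, np.float64(44.7)), (-115, np.float64(45.1)), (-86, np.float64(45.7)), (-57, np.float64(46.4)), (-29, np.float64(46.5)), (0, np.float64(46.2)), (29, np.float64(45.7)), (57, np.float64(45.1)), (86, np.float64(48.0)), (115, np.float64(49.5)), (172, np.float64(44.6))]
pointer pts 137 h 0.017360286365676963 rmax 0.0657317626360714 angle [114.52768249 114.21779285 100.72039341 125.66118129]
tip angle 114.86260188870716 35 dir [-0.38843147  0.90792312 -0.15746936]
upright pointer yaw 115.87005103552475
upright pointer yaw 116.63498118646933
```

View pics/w3.png

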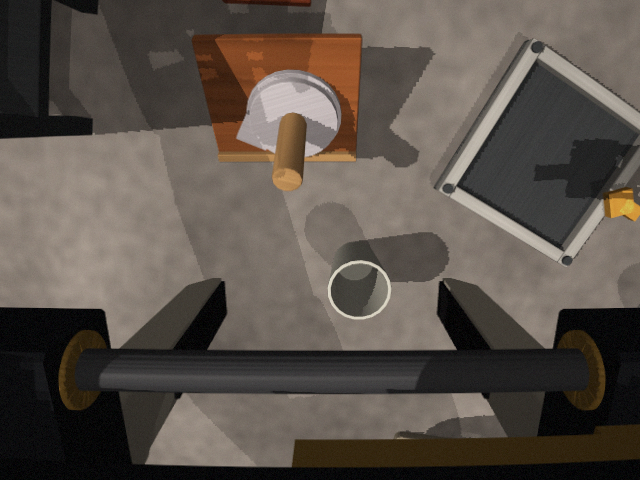

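The wrist view shows the round stamp on the rack: disc at (293,115), stem top at (287,178), pointer at the left near (243,133). Both fits agree. The stem leans 34° towards azimuth -170.3°, and the pointer would face +116° when the stamp is upright. I'll approach 68 mm up the stem above the face, at (0.486,0.312,0.131).

send_rows:
  plan:
    - [[-1, 0.16, 0.23, -0.2, 0], [-1, 0.16, 0.23, -0.2, 0], [-1, 0.16, 0.23, -0.5, 0], [-1, 0.16, 0.23, -0.75, 0], [-1, 0.16, 0.23, -0.75, 0], [-1, 0.16, 0.23, -0.75, 0], [-1, 0.16, 0.23, -0.75, 0]]
  force: 8

```text
t: 11.15
tool_pos: [0.4858, 0.3099, 0.1888]
orientation: [3.129, 0.261, -0.005]
force: [1.1, -0.5, 1.0]
opening: 0.0929
gripper_force: 0.0
```

send_rows:
  plan:
    - [[-1, 0, 0.01, -0.15, 0], [-1, 0, 0.01, -0.3, 0], [-1, 0, 0.01, -0.3, 0], [1, 0, 0.01, -0.3, 0], [1, 0, 0.01, -0.3, 0], [1, 0, 0.01, -0.3, 0], [1, 0, 0.01, -0.3, 0], [1, 0, 0.01, -0.3, 0], [1, 0, 0.01, -0.3, 0], [1, 0, 0.01, -0.3, 0], [1, 0, 0.01, -0.3, 0], [1, 0, 0.01, -0.3, 0], [1, 0, 0.01, -0.3, 0], [1, 0, 0.01, -0.3, 0], [1, 0, 0.01, -0.3, 0], [1, 0, 0.01, -0.3, 0], [1, 0, 0.01, -0.3, 0], [1, 0, 0.01, -0.3, 0]]
  force: 8

```text
t: 12.65
tool_pos: [0.4862, 0.3137, 0.1299]
orientation: [3.13, 0.264, -0.0]
force: [-1.1, -2.2, 1.1]
opening: 0.027
gripper_force: 8.0
```

send_rows:
  plan:
    - [[1, -0.02, 0, 0.03, 0], [1, -0.05, -0.01, 0.08, 0], [1, -0.1, -0.01, 0.15, 0], [1, -0.1, -0.01, 0.25, 0], [1, -0.1, -0.01, 0.35, 0], [1, -0.1, -0.01, 0.45, 0], [1, -0.1, -0.01, 0.55, 0], [1, -0.1, -0.01, 0.65, 0], [1, -0.1, -0.01, 0.7, 0], [1, -0.1, -0.01, 0.7, 0], [1, -0.1, -0.01, 0.7, 0], [1, -0.1, -0.01, 0.7, 0]]
  force: 8

```text
t: 13.65
tool_pos: [0.4656, 0.3116, 0.2687]
orientation: [3.13, 0.264, -0.003]
force: [0.5, -0.1, -0.1]
opening: 0.0003
gripper_force: 0.0
```

```bash
cat > held.py <<'E'
from h import *
import sys
s=telemetry.read_state(); tp=s['tool_pos'];print(s['t'],tp,s['force'].round(2),s['opening'])
for n in sys.argv[1:]:
    im,d,K,D,T=cam(n); np.savez('held_%s.npz'%n,im=im,d=d,K=K,D=D,T=T)
    W=cloud(d,K,D,T); hsv=cv2.cvtColor(im,cv2.COLOR_BGR2HSV)
    e=W-tp; m=(np.linalg.norm(e[...,:2],axis=-1)<.12)&(e[...,2]<-.025)&(e[...,2]>-.14)&(W[...,2]>.02)
    al=W[m&(hsv[...,1]<60)]; st=W[m&(hsv[...,1]>80)&(hsv[...,0]<30)]
    print(n,'alu',len(al),'stem',len(st), 'pix',topix([tp],K,D,T))
    if len(al)>50: print('  alu mean',(al.mean(0)-tp).round(4),'ext',(al.min(0)-tp).round(3),(al.max(0)-tp).round(3))
    if len(al)>300:
        rng=np.random.default_rng(0);b=0
        for _ in range(600):
            p=al[rng.choice(len(al),3,0)];v=np.cross(p[1]-p[0],p[2]-p[0]);l=np.linalg.norm(v)
            if l<2e-4: continue
            v/=l;k=np.abs((al-p[0])@v)<.0015
            if k.sum()>b:b=k.sum();v0=v;F=al[k]
        c=F.mean(0);v=np.linalg.svd(F-c,full_matrices=False)[2][2];v*=np.sign(v[2]);print('  plane n',v.round(3),'tilt',np.degrees(np.arccos(v[2])).round(1),'az',np.degrees(np.arctan2(v[1],v[0])).round(1),len(F))
    x,y=topix([tp-[0,0,.06]],K,D,T)[0].astype(int); 
    if n!='wrist': cv2.imwrite(f'pics/held_{n}.png',cv2.resize(im[max(0,y-50):y+50,max(0,x-65):x+65],(520,400),interpolation=2))
E
python3 held.py scene side wrist
```

```text
13.65 [0.46556363 0.31164976 0.26866065] [ 0.53 -0.06 -0.09] 0.00034516934901640496
scene alu 0 stem 0 pix [[420.28547386 168.97174197]]
side alu 0 stem 0 pix [[335.63936255 270.39902979]]
wrist alu 0 stem 0 pix [[332.57686365 290.62547917]]
```

The grip slipped off. I'll check where the stamp is.

```bash
python3 - <<'E'
from h import *
im,d,K,D,T=cam('wrist'); np.savez('w4.npz',im=im,d=d,K=K,D=D,T=T); cv2.imwrite('pics/w4.png',im)
E
python3 rs2.py w4.npz
```

```text
return _methods._mean(a, axis=axis, dtype=dtype,
  ret = um.true_divide(
Traceback (most recent call last):
  File "rs2.py", line 15, in <module>
    r=least_squares(lambda x:np.linalg.norm(np.cross(Q-unp(x)[0],unp(x)[1]),axis=1)-.014,[o[0],o[1],ax[0]/ax[2],ax[1]/ax[2]],loss='soft_l1',f_scale=.0007)
ValueError: Initial guess is outside of provided bounds
```

View pics/w4.png

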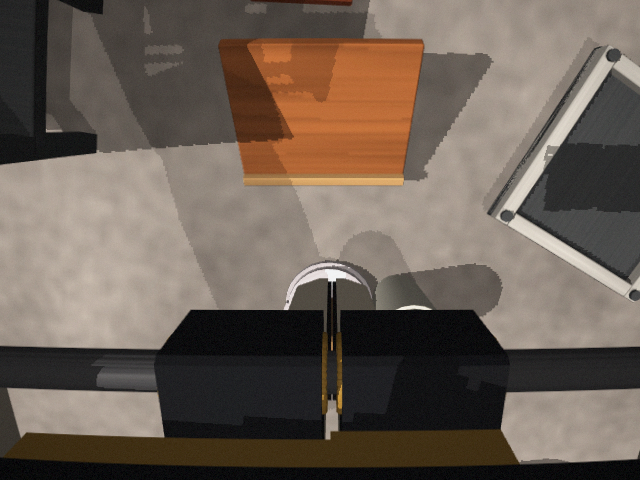

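The wrist view shows the rack empty and the disc at (330,280) on the table under the gripper, beside the cup. It is apparently upright. I'll back up and open the gripper to see it.

send_rows:
  plan:
    - [[-1, -0.2, 0, 0.4, 0], [-1, -0.5, 0, 0.4, 0], [-1, -0.6, 0, 0.4, 0], [-1, -0.6, 0, 0.4, 0], [-1, -0.6, 0, 0.4, 0], [-1, -0.6, 0, 0.4, 0], [-1, -0.6, 0, 0.4, 0], [-1, -0.6, 0, 0.4, 0], [-1, -0.6, 0, 0.4, 0], [-1, -0.6, 0, 0.4, 0]]

```text
t: 14.68
tool_pos: [0.3467, 0.3115, 0.3488]
orientation: [3.129, 0.263, -0.003]
force: [-0.1, 0.4, 0.2]
opening: 0.062
gripper_force: 0.0
```

Run:
```python
from h import *
s=telemetry.read_state(); print(s['t'],s['tool_pos'],s['q'].round(2))
im,d,K,D,T=cam('wrist'); np.savez('w5.npz',im=im,d=d,K=K,D=D,T=T); cv2.imwrite('pics/w5.png',im)
```

```text
14.6833 [0.34667352 0.31150768 0.34883478] [ 0.62 -0.25  1.6  -0.    1.79  2.03]
```

View pics/w5.png

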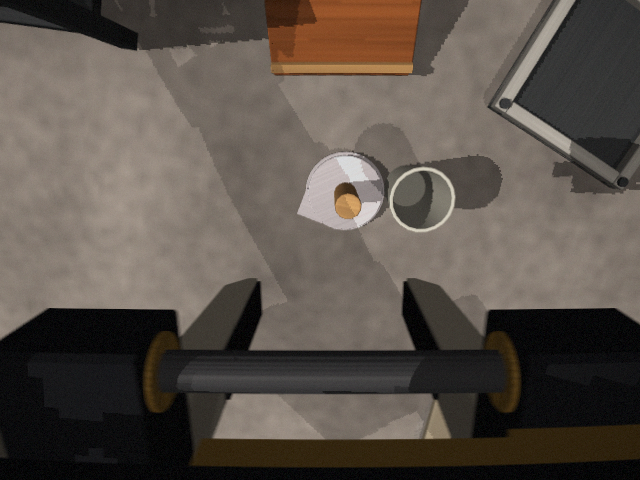

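The stamp stands upright on the table: disc at (345,190), stem top at (347,206), pointer tip at (298,213). The cup is close by at (421,199). I'll fit both and compare the cup with where it started.

```bash
cat > up.py <<'E'
from h import *
import sys
def circ(p):
    A=np.c_[2*p,np.ones(len(p))];x=np.linalg.lstsq(A,(p**2).sum(1),rcond=None)[0];return x[:2],np.sqrt(x[2]+x[:2]@x[:2])
def stamp(f,c0,z0=0.):
    z=np.load(f);W=cloud(z['d'],z['K'],z['D'],z['T']).reshape(-1,3);W=W[np.isfinite(W[:,0])];W[:,2]-=z0
    r=np.hypot(*(W[:,:2]-c0).T)
    t=W[(r<.03)&(W[:,2]>.103)&(W[:,2]<.113)];ct,rt=cv2.minEnclosingCircle((t[:,:2]*1000).astype(np.float32));print('stem top',np.round(ct,1),round(rt,1),np.median(t[:,2]),len(t))
    F=W[(r<.05)&(W[:,2]>.0145)&(W[:,2]<.0215)]; c=F.mean(0);v=np.linalg.svd(F-c,full_matrices=False)[2][2];v*=np.sign(v[2]);print('face',c.round(4),'tilt',np.degrees(np.arccos(v[2])).round(2),len(F))
    # disc centre: mask of z>4mm, robust: fit with circle r=50 on outer boundary
    from scipy.optimize import least_squares
    q=W[(r<.08)&(W[:,2]>.013)&(W[:,2]<.022)]
    a0=np.arctan2(q[:,1]-c0[1],q[:,0]-c0[0]); rr=np.hypot(*(q[:,:2]-c0).T)
    B=[];
    for b in np.arange(-np.pi,np.pi,.1):
        k=(a0>=b)&(a0<b+.1)
        if k.sum()>8: B.append(q[k][rr[k]>=np.percentile(rr[k],95)].mean(0)[:2])
    B=np.array(B); g=least_squares(lambda x:np.hypot(*(B-x).T)-.046,c0,loss='soft_l1',f_scale=.0007); cd=g.x; print('disc centre',cd.round(4),np.sort(np.abs(g.fun))[:30].max())
    rr=np.hypot(*(q[:,:2]-cd).T); k=(rr>.0525)&(rr<.068); p=q[k][:,:2]-cd; m=p.mean(0); print('pointer yaw',np.degrees(np.arctan2(m[1],m[0])).round(2),k.sum(),rr[k].max().round(4),'outer',np.degrees(np.arctan2(*(p[rr[k]>.058].mean(0))[::-1])).round(2))
    return np.array(ct)/1000,cd
if __name__=='__main__':
    stamp(sys.argv[1],np.array([float(sys.argv[2]),float(sys.argv[3])]),float(sys.argv[4]))
E
python3 - <<'E'
from up import *
z=np.load('w5.npz');W=cloud(z['d'],z['K'],z['D'],z['T']);p=W[206,347];print(p,W[190,320],W[170,345])
np.save('c0.npy',p[:2])
stamp('w5.npz',p[:2]-[.003,0])
def cup(n):
    z=np.load(n);W=cloud(z['d'],z['K'],z['D'],z['T']).reshape(-1,3);k=(W[:,2]>.0985)&(W[:,2]<.104)&(np.hypot(W[:,0]-.37,W[:,1]-.225)<.07);print('cup',n,cv2.minEnclosingCircle((W[k][:,:2]*1000).astype(np.float32)),k.sum())
for n in ('w1.npz','w3.npz','w5.npz'):cup(n)
E
```

```text
[0.34328994 0.29493278 0.10808705] [0.34163138 0.32506314 0.01934151] [0.3711357  0.29898054 0.02103348]
stem top [343.7 294.3] 14.1 0.1082889056660517 556
face [0.3457 0.2971 0.0184] tilt 0.14 3638
disc centre [0.3434 0.2947] 0.000808690382845173
pointer yaw 125.59 130 0.0672 outer 130.03
cup w1.npz ((362.6795959472656, 219.26121520996094), 35.514835357666016) 635
cup w3.npz ((362.7250061035156, 219.78314208984375), 35.03828811645508) 672
cup w5.npz ((360.3122863769531, 238.65293884277344), 54.28536605834961) 740
```

send_rows:
  plan:
    - [[-1, 0, 0, 0, 1], [-1, 0, 0, 0, 1], [-1, 0, 0, 0, 1], [-1, 0, 0, 0, 1], [-1, 0, 0, 0, 1], [-1, 0, 0, 0, 1], [-1, 0, 0, 0, 1], [-1, 0, 0, 0, 1], [-1, 0, 0, 0, 1], [-1, 0, 0, 0, 1]]

```text
t: 15.57
tool_pos: [0.3465, 0.3117, 0.3496]
orientation: [2.577, 1.796, -0.001]
force: [0.1, 0.2, -0.3]
opening: 0.0927
gripper_force: 0.0
```

send_rows:
  plan:
    - [[-1, -0.02, -0.085, -0.25, 0.507], [-1, -0.02, -0.085, -0.25, 0.507], [-1, -0.02, -0.085, -0.25, 0.507], [-1, -0.02, -0.085, -0.25, 0.507], [-1, -0.02, -0.085, -0.25, 0.507], [-1, -0.02, -0.085, -0.25, 0.507], [-1, -0.02, -0.085, -0.25, 0.507], [-1, -0.02, -0.085, -0.25, 0.507], [-1, -0.02, -0.085, -0.25, 0.507]]

```text
t: 16.32
tool_pos: [0.3423, 0.2949, 0.2999]
orientation: [-2.02, -2.406, 0.0]
force: [-0.2, 0.1, 0.4]
opening: 0.0928
gripper_force: 0.0
```

Run:
```python
from up import *
s=telemetry.read_state(); print(s['t'],s['tool_pos'],s['orientation'],s['q'].round(3),s['opening'])
im,d,K,D,T=cam('wrist'); np.savez('w6.npz',im=im,d=d,K=K,D=D,T=T)
ct,cd=stamp('w6.npz',np.array([.3435,.2945]))
for n in ('w5.npz','w6.npz'):
    z=np.load(n);W=cloud(z['d'],z['K'],z['D'],z['T']).reshape(-1,3);k=(W[:,2]>.0985)&(W[:,2]<.104)&(np.hypot(W[:,0]-.362,W[:,1]-.22)<.045);print('cup',n,cv2.minEnclosingCircle((W[k][:,:2]*1000).astype(np.float32)),k.sum())
# pointer by triangle silhouette: angles at several radii
    a=W[np.isfinite(W[:,0])];p=a[:,:2]-cd;r=np.hypot(*p.T);an=np.degrees(np.arctan2(p[:,1],p[:,0]))
    for lo in (.05,.053,.056,.059,.062):
        k=(r>lo)&(r<lo+.003)&(a[:,2]>.008)&(a[:,2]<.023)&(an>80)&(an<180); print(lo,k.sum(),an[k].min().round(1) if k.any() else '',an[k].max().round(1) if k.any() else '',np.median(a[k,2]).round(4))
```

```text
16.3167 [0.3422899  0.29485158 0.2999415 ] [-2.02022618e+00 -2.40585669e+00  2.97366069e-05] [ 0.597 -0.296  1.73   0.     1.708  0.424] 0.09278262215134435
stem top [343.5 294.3] 14.2 0.10832726578397678 709
face [0.3418 0.2994 0.0185] tilt 0.11 4361
disc centre [0.3428 0.2949] 0.0009106378952591573
pointer yaw 126.27 185 0.0662 outer 130.29
cup w5.npz ((362.049560546875, 218.17527770996094), 34.80629348754883) 734
0.05 63 103.9 142.9 0.018
0.053 43 109.5 136.2 0.0179
0.056 30 113.8 131.1 0.0177
0.059 19 116.9 127.5 0.0183
0.062 5 121.8 123.9 0.0178
cup w6.npz ((361.4218444824219, 218.66522216796875), 35.03912353515625) 831
0.05 92 99.7 144.1 0.0178
0.053 66 107.9 136.5 0.018
0.056 46 113.1 132.2 0.018
0.059 25 117.9 128.3 0.018
0.062 7 121.2 124.5 0.0182
```

The stamp is at (0.3434,0.2944) with its pointer at 122.7°, and the cup has moved only about 1 mm. I'll grasp it upright at 15 N.

send_rows:
  plan:
    - [[-1, 0.006, -0.003, -0.2, 0], [-1, 0.006, -0.003, -0.4, 0], [-1, 0.006, -0.003, -0.6, 0], [-1, 0.006, -0.003, -0.8, 0], [-1, 0.006, -0.003, -0.8, 0], [-1, 0.006, -0.003, -0.8, 0]]
  force: 15

```text
t: 16.87
tool_pos: [0.3418, 0.2932, 0.1385]
orientation: [-2.018, -2.406, 0.008]
force: [0.4, 0.5, 1.0]
opening: 0.0927
gripper_force: 0.0
```

send_rows:
  plan:
    - [[-1, 0, 0, -0.15, 0], [-1, 0, 0, -0.28, 0], [-1, 0, 0, -0.28, 0], [-1, 0, 0, -0.28, 0], [1, 0, 0, -0.28, 0], [1, 0, 0, -0.28, 0], [1, 0, 0, -0.28, 0], [1, 0, 0, -0.28, 0], [1, 0, 0, -0.28, 0], [1, 0, 0, -0.28, 0], [1, 0, 0, -0.28, 0], [1, 0, 0, -0.28, 0], [1, 0, 0, -0.28, 0], [1, 0, 0, -0.28, 0], [1, 0, 0, -0.28, 0], [1, 0, 0, -0.28, 0], [1, 0, 0, -0.28, 0], [1, 0, 0, -0.28, 0], [1, 0, 0, -0.28, 0], [1, 0, 0, -0.28, 0]]
  force: 15

```text
t: 18.53
tool_pos: [0.3433, 0.2942, 0.0838]
orientation: [-2.018, -2.408, 0.0]
force: [-1.4, 0.9, -0.5]
opening: 0.0277
gripper_force: 15.0
```

send_rows:
  plan:
    - [[1, 0, 0, 0.03, 0], [1, 0, 0, 0.1, 0], [1, 0, 0, 0.2, 0], [1, 0, 0, 0.3, 0], [1, 0, 0, 0.4, 0], [1, 0, 0, 0.5, 0], [1, 0, 0, 0.6, 0], [1, 0, 0, 0.7, 0], [1, 0, 0, 0.75, 0], [1, 0, 0, 0.75, 0], [1, 0, 0, 0.75, 0]]

```text
t: 19.45
tool_pos: [0.3436, 0.2943, 0.2338]
orientation: [2.018, 2.408, 0.001]
force: [-1.2, -0.3, -3.8]
opening: 0.0272
gripper_force: 15.0
```

```bash
python3 held.py scene side wrist
```

```text
19.45 [0.34356407 0.29430291 0.23381979] [-1.2  -0.26 -3.76] 0.02717446757431563
scene alu 608 stem 55 pix [[393.74852335 161.97775542]]
  alu mean [ 0.0157 -0.0182 -0.0802] ext [-0.045 -0.112 -0.14 ] [ 0.058  0.055 -0.025]
  plane n [-0.017 -0.016  1.   ] tilt 1.3 az -138.3 197
side alu 915 stem 121 pix [[386.22248535 280.49610974]]
  alu mean [-0.0001  0.0113 -0.0737] ext [-0.052 -0.115 -0.14 ] [ 0.051  0.057 -0.034]
  plane n [-0.017 -0.005  1.   ] tilt 1.0 az -163.0 339
wrist alu 14232 stem 792 pix [[332.84668493 291.80638265]]
  alu mean [-0.0046  0.0131 -0.0701] ext [-0.051 -0.109 -0.14 ] [ 0.049  0.055 -0.028]
  plane n [0.001 0.005 1.   ] tilt 0.3 az 78.5 12103
```

send_rows:
  plan:
    - [[1, 0.1, -0.14, 0, 0.1], [1, 0.2, -0.28, 0, 0.2], [1, 0.3, -0.42, 0, 0.3], [1, 0.4, -0.56, 0, 0.4], [1, 0.5, -0.7, 0, 0.5], [1, 0.5, -0.7, 0, 0.6], [1, 0.5, -0.7, 0, 0.7], [1, 0.5, -0.7, 0, 0.8], [1, 0.5, -0.7, 0, 0.9], [1, 0.5, -0.7, 0, 0.9]]

```text
t: 20.43
tool_pos: [0.4427, 0.1539, 0.2324]
orientation: [-0.697, -3.061, 0.002]
force: [0.2, 0.7, -2.7]
opening: 0.0275
gripper_force: 15.0
```

send_rows:
  plan:
    - [[1, 0.1, -0.14, 0, 0.1], [1, 0.2, -0.28, 0, 0.2], [1, 0.3, -0.42, 0, 0.3], [1, 0.4, -0.56, 0, 0.4], [1, 0.46, -0.714, 0, 0.5], [1, 0.46, -0.714, 0, 0.6], [1, 0.46, -0.714, 0, 0.7], [1, 0.46, -0.714, 0, 0.8], [1, 0.46, -0.714, 0, 0.9], [1, 0.46, -0.714, 0, 0.95], [1, 0.46, -0.714, 0, 0.95]]

```text
t: 21.35
tool_pos: [0.5349, 0.0115, 0.2328]
orientation: [0.839, -3.026, -0.001]
force: [0.2, -0.1, -2.4]
opening: 0.0274
gripper_force: 14.9
```

send_rows:
  plan:
    - [[1, 0, 0, 0, 0.1], [1, 0, 0, 0, 0.2], [1, 0, 0, 0, 0.27], [1, 0, 0, 0, 0.27], [1, 0, 0, 0, 0.27], [1, 0, 0, 0, 0.27]]

```text
t: 21.85
tool_pos: [0.5352, 0.0115, 0.2336]
orientation: [1.253, -2.88, -0.0]
force: [1.1, 0.2, -3.1]
opening: 0.0276
gripper_force: 14.9
```

```bash
cat > hm.py <<'E'
from fit import *
s=telemetry.read_state(); tp=s['tool_pos'];M=R.from_rotvec(s['orientation']).as_matrix();print(s['t'],tp,'yaw',np.degrees(np.arctan2(M[1,0],M[0,0])),s['q'].round(2),s['force'].round(1))
im,d,K,D,T=cam('wrist');np.savez('w7.npz',im=im,d=d,K=K,D=D,T=T);W=cloud(d,K,D,T)
c,sz,a,ar,n,q=mould(W,im,(.5358,.0115)); print('mould',c,sz,a,'arrow',ar,n,np.degrees(np.arctan2(*(ar[:2]-c)[::-1])))
X=W[np.isfinite(W[...,0])];z=X[:,2]-(tp[2]-.0845)
from scipy.optimize import least_squares
r=np.hypot(*(X[:,:2]-tp[:2]).T);k=(r<.08)&(np.abs(z-.018)<.003);q=X[k]
print('face z rel',np.median(z[k]),k.sum())
a0=np.arctan2(*(q[:,:2]-tp[:2]).T[::-1]);rr=np.hypot(*(q[:,:2]-tp[:2]).T);B=[]
for b in np.arange(-np.pi,np.pi,.1):
    m=(a0>=b)&(a0<b+.1)
    if m.sum()>15 and np.percentile(rr[m],95)>.043: B.append(q[m][rr[m]>=np.percentile(rr[m],97)].mean(0)[:2])
B=np.array(B);g=least_squares(lambda x:np.hypot(*(B-x).T)-.046,tp[:2],loss='soft_l1',f_scale=.0007);cd=g.x;print('disc c',cd.round(4),len(B))
p=q[:,:2]-cd;r=np.hypot(*p.T);an=np.degrees(np.arctan2(p[:,1],p[:,0]))
for lo in (.05,.053,.056,.059,.062):
    m=(r>lo)&(r<lo+.003)&(np.abs(an+110)<40)
    if m.sum()>2: print(lo,m.sum(),an[m].min().round(1),an[m].max().round(1),'mid',((an[m].min()+an[m].max())/2).round(1))
cv2.imwrite('pics/w7.png',im)
E
python3 hm.py
```

```text
21.85 [0.53521644 0.01150171 0.2335541 ] yaw -132.99471190297112 [-0.07 -0.05  1.63 -0.    1.56 -2.47] [ 1.1  0.2 -3.1]
mould [0.53582477 0.01141499] (200.13990783691406, 200.5599822998047) 70.1839828491211 arrow [ 0.49961173 -0.08681196  0.03840318] 1616 -110.23726991895191
face z rel 0.01795522161454402 12151
disc c [0.533  0.0035] 34
0.05 235 -126.9 -93.1 mid -110.0
0.053 159 -121.5 -98.3 mid -109.9
0.056 87 -116.5 -102.5 mid -109.5
0.059 35 -112.9 -107.2 mid -110.1
```

The pointer is at about -110° and the mould's x axis is at -109.8°, so they are aligned. Now I'll lower it.

send_rows:
  plan:
    - [[1, 0.003, 0, -0.1, 0], [1, 0.003, 0, -0.25, 0], [1, 0.003, 0, -0.4, 0], [1, 0.003, 0, -0.52, 0], [1, 0.003, 0, -0.6, 0], [1, 0.003, 0, -0.63, 0], [1, 0.003, 0, -0.65, 0], [1, 0.003, 0, -0.65, 0], [1, 0.003, 0, -0.65, 0], [1, 0.003, 0, -0.65, 0]]

```text
t: 22.73
tool_pos: [0.5372, 0.0113, 0.1057]
orientation: [-1.258, 2.876, -0.002]
force: [-0.1, -0.7, -2.8]
opening: 0.0278
gripper_force: 14.9
```

send_rows:
  plan:
    - [[1, 0, 0, -0.01, 0], [1, 0, 0, -0.015, 0], [1, 0, 0, -0.02, 0], [1, 0, 0, -0.025, 0], [1, 0, 0, -0.025, 0], [1, 0, 0, -0.025, 0]]

```text
t: 23.23
tool_pos: [0.5373, 0.0107, 0.1006]
orientation: [-1.258, 2.876, -0.004]
force: [-1.2, -3.1, 5.1]
opening: 0.0274
gripper_force: 15.0
```

send_rows:
  plan:
    - [[1, 0, 0, -0.005, 0], [1, 0, 0, -0.005, 0], [1, 0, 0, -0.005, 0]]

```text
t: 23.48
tool_pos: [0.5379, 0.0103, 0.1002]
orientation: [-1.257, 2.876, -0.005]
force: [-1.7, -3.9, 8.7]
opening: 0.0269
gripper_force: 15.0
```

Run:
```python
from h import *
s=telemetry.read_state(); tp=s['tool_pos'];print(s['t'],tp,s['force'].round(1))
im,d,K,D,T=cam('wrist');W=cloud(d,K,D,T).reshape(-1,3);W=W[np.isfinite(W[:,0])];r=np.hypot(W[:,0]-.5358,W[:,1]-.0115)
F=W[(r<.045)&(r>.02)&(W[:,2]>.022)&(W[:,2]<.045)];F=F[np.abs(F[:,2]-np.median(F[:,2]))<.004];c=F.mean(0);v=np.linalg.svd(F-c,full_matrices=False)[2][2];print('face z',np.median(F[:,2]),'tilt',np.degrees(np.arccos(abs(v[2]))),v,len(F))
fl=W[(r<.08)&(W[:,2]<.02)];print('floor',np.percentile(fl[:,2],[20,50,80]),len(fl))
```

```text
23.4833 [0.53786576 0.01030522 0.10024941] [-1.7 -3.9  8.7]
face z 0.03338958122861385 tilt 3.0384552539795777 [0.01310446 0.05136078 0.99859418] 9071
floor [0.01191812 0.01248492 0.01304998] 19254
```

Run:
```python
from h import *
im,d,K,D,T=cam('wrist');cv2.imwrite('pics/w8.png',im);np.savez('w8.npz',im=im,d=d,K=K,D=D,T=T)
for f in ('w7.npz','w8.npz'):
    z=np.load(f);W=cloud(z['d'],z['K'],z['D'],z['T']).reshape(-1,3);W=W[np.isfinite(W[:,0])];r=np.hypot(W[:,0]-.5358,W[:,1]-.0115)
    zl,zh=(.155,.18) if f[1]=='7' else (.025,.042)
    F=W[(r<.044)&(r>.02)&(W[:,2]>zl)&(W[:,2]<zh)]
    for _ in range(3):
        c=F.mean(0);v=np.linalg.svd(F-c,full_matrices=False)[2][2];v*=np.sign(v[2]);F=F[np.abs((F-c)@v)<.002]
    print(f,c,v,len(F))
```

```text
w7.npz [0.5271991  0.00133345 0.16624955] [0.01056661 0.06488268 0.99783695] 8751
w8.npz [0.52742355 0.00105576 0.0332362 ] [0.01313551 0.05164507 0.99857911] 8686
```

View pics/w8.png

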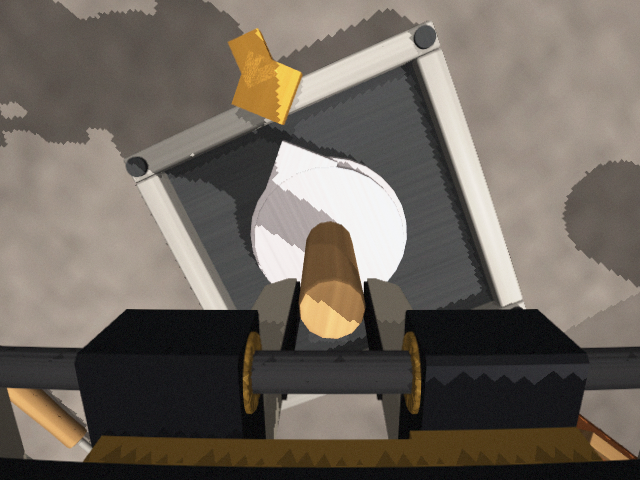

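The wrist view shows the stamp in the mould with its pointer tip at (283,145), facing the arrow tip at (283,122). The fits show it already leaned about 3.5° in the grip during transport. I'll soften the grip so it settles flat.

send_rows:
  plan:
    - [[1, 0, 0, 0, 0], [1, 0, -0.004, -0.002, 0], [1, -0.002, -0.008, -0.004, 0], [1, -0.003, -0.012, -0.007, 0], [1, -0.004, -0.016, -0.01, 0], [1, -0.004, -0.016, -0.01, 0], [1, -0.004, -0.016, -0.01, 0]]
  force: 4

```text
t: 24.17
tool_pos: [0.5358, 0.0085, 0.0963]
orientation: [-1.259, 2.877, -0.0]
force: [3.6, -0.5, 4.5]
opening: 0.0279
gripper_force: 4.0
```

```bash
cat > lv.py <<'E'
from h import *
s=telemetry.read_state(); tp=s['tool_pos'];print(s['t'],tp,s['force'].round(1))
im,d,K,D,T=cam('wrist');W=cloud(d,K,D,T).reshape(-1,3);W=W[np.isfinite(W[:,0])];r=np.hypot(W[:,0]-.5358,W[:,1]-.0115)
F=W[(r<.044)&(r>.02)&(W[:,2]>.022)&(W[:,2]<.042)]
for _ in range(3):
    c=F.mean(0);v=np.linalg.svd(F-c,full_matrices=False)[2][2];v*=np.sign(v[2]);F=F[np.abs((F-c)@v)<.002]
print(c.round(4),v.round(4),'centre face z',c[2]-((np.array([.5358,.0115])-c[:2])@v[:2])/v[2],len(F))
E
python3 lv.py
```

```text
24.1667 [0.53582116 0.00850796 0.09628257] [ 3.6 -0.5  4.5]
[0.5263 0.0012 0.0305] [2.0e-04 1.1e-03 1.0e+00] centre face z 0.03044622690178749 8688
```

It is flat now. Release and check.

send_rows:
  plan:
    - [[-1, 0, 0, 0, 0], [-1, 0, 0, 0, 0], [-1, 0, 0, 0, 0], [-1, 0, 0, 0, 0], [-1, 0, 0, 0, 0], [-1, 0, 0, 0, 0], [-1, 0, 0, 0, 0], [-1, 0, 0, 0, 0], [-1, 0, 0, 0, 0], [-1, 0, 0, 0, 0], [-1, 0, 0, 0.2, 0], [-1, 0, 0, 0.4, 0], [-1, 0, 0, 0.6, 0], [-1, 0, 0, 0.8, 0], [-1, 0, 0, 1, 0], [-1, 0, 0, 1, 0], [-1, 0, 0, 1, 0]]

```text
t: 25.63
tool_pos: [0.5369, 0.0081, 0.2997]
orientation: [-1.257, 2.873, -0.005]
force: [0.2, 0.4, -0.1]
opening: 0.0925
gripper_force: 0.0
```

```bash
cat > fin.py <<'E'
from fit import *
s=telemetry.read_state();print(s['t'],s['tool_pos'],s['opening'],s['force'].round(1))
im,d,K,D,T=cam('wrist');np.savez('w9.npz',im=im,d=d,K=K,D=D,T=T);W=cloud(d,K,D,T)
c,sz,a,ar,n,q=mould(W,im,(.5358,.0115)); print('mould',c,sz,a)
X=W[np.isfinite(W[...,0])];r=np.hypot(*(X[:,:2]-c).T)
t=X[(r<.035)&(X[:,2]>.115)&(X[:,2]<.126)];ct,rt=cv2.minEnclosingCircle((t[:,:2]*1000).astype(np.float32));ct=np.array(ct)/1000;print('stem top',ct,rt,np.median(t[:,2]),'offset mm',(ct-c)*1000)
F=X[(r<.05)&(X[:,2]>.025)&(X[:,2]<.035)];e=F.mean(0);v=np.linalg.svd(F-e,full_matrices=False)[2][2];print('face z',np.median(F[:,2]),'tilt',np.degrees(np.arccos(abs(v[2]))))
p=X[:,:2]-ct;rr=np.hypot(*p.T);an=np.degrees(np.arctan2(p[:,1],p[:,0]))
for lo in (.053,.056,.059,.062):
    m=(rr>lo)&(rr<lo+.003)&(np.abs(an+110)<40)&(X[:,2]>.025)&(X[:,2]<.033)
    if m.sum()>2: print(lo,m.sum(),'mid',((an[m].min()+an[m].max())/2).round(1))
E
python3 fin.py
```

```text
25.6333 [0.53693783 0.00810611 0.29965411] 0.09250951799225106 [ 0.2  0.4 -0.1]
mould [0.53554468 0.01174399] (200.90150451660156, 200.89569091796875) 70.34581756591797
stem top [0.53478162 0.00784726] 13.796753883361816 0.12022814005250879 offset mm [-0.76306152 -3.89672899]
face z 0.03037156534897631 tilt 0.07175820129312077
0.053 71 mid -109.0
0.056 48 mid -109.0
0.059 29 mid -109.6
0.062 12 mid -109.8
```

Relative to the mould's centre the stamp is 4 mm off, against a limit of 8. It is flat, with the pointer within 0.5° and the arm clear, so I'm handing in.

```bash
python3 -c "
from plant import order
print(order.close_job())"
```

```text
the job is handed in; nothing more can be done
None
```

I've handed the job in, with no verdict returned yet: by my last measurements the square stamp stands about 2 mm from the board's centre and the round stamp about 4 mm from the mould's centre (limit 8), flat with its pointer within about 1° of the arrow; the round stamp slipped from the grip at the rack and dropped upright onto the table, moving the cup by about 1 mm, before I re-gripped and placed it.

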